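# Open the spring-latched sample port of a tube reader

## Robot

A 7-joint arm with a two-finger parallel gripper is mounted at the origin on a cart in front of the work surface, level with it; the furniture and walls round the work are solid. World frame = base frame: x ahead of the robot, y to its left, z up, the work surface at z = 0. Lengths are in mm, angles in rad, forces in N, time in s.
With the tool pointing down it reaches from about 425 to 875 mm from the base axis. Payload 4.7 kg.
Tool frame: the origin (TCP) lies midway between the tips of the shut fingers; the grasp point (between the pads) lies 19 mm behind it; z points along the fingers, y is the line along which they close (so a half turn about z gives the same grasp; the last joint's range is limited). The gripper opens to 85 mm and grips with 20 to 120 N. Pads are 22 mm wide; open, the fingers measure 114 mm over their backs; the gripper's body (76 mm by 85 mm) begins 54 mm behind the grasp point. The pads swing forward as they close: fully open they stand 13 mm farther back than shut.
Start: joints at [-1.267, 0.321, -0.07, 1.45, 0.023, 1.371, -0.057], TCP at [185.771, 622.908, 231.349] pointing down, gripper open.
Joint ranges: [-2.86, 2.86], [-0.3, 2.09], [-1.38, 1.24], [0.06, 2.45], [-1.56, 4.7], [0.09, 2.05], [-2.69, 2.69]. Speed limits (rad/s): [2.57, 2.57, 3.14, 3.14, 3.14, 3.14, 3.14].

## Interface

Orientations are given as a unit quaternion [w, x, y, z].
In Python, from station import bot, imaging gives the robot as it stands.
- The arm moves only by the shell command python3 -m pendant 'ROWS'. ROWS is JSON, a list of rows, each a list of 7 numbers: the opening, from -1 (shut) to 1 (fully open), then the shift along the tool's x, y, z scaled (see below), then the turn, a rotation vector about the tool's x, y, z scaled (see below). In form: [[hand, tx, ty, tz, rx, ry, rz], ...]. A call has 1 to 12 rows; each row is the pose to reach, as a shift and turn from the pose commanded when the call began, along the tool's axes at that moment; what a row does not reach only later rows make up. The controller multiplies each number of a shift by 200 mm and each number of a turn by 120 degrees. A row lasts 1/12 s, in which the tool goes at most 41.7 mm and 7.16 degrees, less where a joint would pass 70% of its speed; a pose out of reach is approached as far as the arm can. A call with a number of a shift or a turn outside -1 to 1 is refused whole. A call with a gripper value outside its range is refused whole. The fingers move at their own pace and stop on an object; the grip force is fixed at half the most. Time passes only in rows, so rows that repeat a pose let the fingers close. It gives the time, the measured TCP pose, the force, the opening and the grip force at its end, in the units of the state.
- bot.get_state(): the state, without advancing time (a new reading comes with each control period).
- imaging.camera(name): name is "scene" or "side" or "wrist"; returns the picture (480x640x3 uint8, red, green, blue); there is no depth.
- imaging.camera_params(name): a dict with "intrinsics" (3x3 intrinsics, pixels), "position" and "attitude" of the camera in the world; the wrist camera has in their place "T_tool_cam" (4x4, takes a point from camera to tool coordinates, whose origin is the TCP and whose axes are the flange's). Camera axes: x right, y up, looking along -z (the intrinsics and any distortion apply to the point x, -y, -z); pixel columns grow to the right and rows downward; lengths in mm; the calibration is good to about 2 mm. A picture is of the moment at which its call begins: read the wrist's pose just before it. camera_params takes no time and is no camera call.
- bot.close_job(): hands the job in; it is judged then, once.
The state is a dict: "t": time; "joint_positions": joint angles; "joint_velocities": joint speeds; "effort": joint torques, N m; "position": TCP position; "tcp_rot": TCP orientation; "contact_force": force on the tool from outside, world axes, zero at the start; "moment": the same for the moment, N m; "gripper_width": opening from 0.0 (shut) to 1.0 (fully open); "gripper_force": force on a finger pad.
Only numpy, scipy, OpenCV 4.12 (cv2) and the standard library are available. Lean on these libraries where they do the work, as an engineer would, in place of code of your own. Each camera call takes 0.05 s, during which the arm holds its last target. There are 200 camera calls.

## Task

Open the sample port of the small white bench reader: with a fingertip gently press its grey lid in once, at the ribs on the free front edge, until the push-push catch lets go, then take the finger away and let the lid spring up by itself. When it is seen to stay up, do not press it shut again but push it the rest of the way back with a finger, past upright, until it leans on its stop, and leave it standing wide open. Grasp and lift nothing, do not shove or tip the reader, and leave the things beside it where they are.

Things in the scene. Friction and masses are not known exactly. Their poses are not given: they have to be found in the camera images.
- reader: Tube reader standing loose on rubber feet, 2.2 kg: white case 200 (x) x 150 (y) x 83 mm, origin at the centre of its underside. Its own -x side faces the robot, turned up to 0.6 rad: there a low console, sloping up from 50 to 72 mm, has a display and keys (not used). The lid lies between the 83 mm high walls of the rear part. Not to be moved.
- lid (a joint): Angle of the grey lid, rad: 0 to 0.02 latched, level (start); -0.074 pressed fully in; about 1.15 raised by the spring; 1.57 upright; 1.9 on its stop. Pressed in to below -0.065 for a moment and let go, it is released and damped springs lift it to about 1.15 in a second, following the finger. Pressed in again from there it latches shut again.
- lid_press (a point): Point on top of the lid amid its four low thumb ribs, 15 mm behind the front edge, 85 mm from the hinge axis, 90 mm above the bench while latched. Moves with the lid. Pressing here takes 2 to 5 N over 6 to 7 mm, then meets a solid stop with the lid level with the case walls.
- lid_edge (a point): Middle of the lid's front edge, on its top face, 100 mm from the hinge axis; moves with the lid. The lid is a slab 97 mm deep, 94 mm wide (y), 10 mm thick. From there it swings against a light damper (1 to 3 N at the edge); let go before upright it sinks back onto the spring, past upright it falls to its stop and stays by its weight.
- lid_hinge (a point): Middle of the hinge axis, which runs along the reader's y: 78 mm behind (+x of) the reader's origin, 86 mm above the bench, 4 mm below the lid's top face. The point turns with the lid.
- timer: White lab timer lying flat, 70 x 64 x 19 mm, 70 g, loose, beside the reader; bystander. Origin at the centre of its underside.
- petri: Two stacked petri dishes, 63 mm across, 29 mm high, loose, beside the reader; bystander. Origin at the centre of the underside.
- flask: Small clear culture flask with a white cap lying flat, 97 x 44 x 26 mm, loose, beside the reader; bystander. Origin at the centre of its underside.
- tube: Conical 50 ml tube lying on the bench, 116 x 34 x 34 mm, loose, beside the reader; bystander. Origin on its underside.
- catch (a joint): Hidden heart-cam slide of the catch inside the case, m along the reader's y: 0 latched, 0 to 0.013 while the lid is released and rises, 0.0065 with the lid up. It goes below -0.004 only when the raised lid is pressed shut again. Nothing to touch.

How it is judged:
By the outcome, as a careful person would: the job done as asked, in the order asked, and still so for the second after the job is handed in, with the robot touching nothing.
It also fails if it takes over 35 s, if anything falls off the work surface, if the arm or the gripper's body presses on something with over 40 N, if the wrist force passes 120 N, or if a joint passes its speed limit or range.

## Working session

There is one attempt and no reset: what is moved stays moved. The work goes in short steps, Python scripts to look and compute and a shell command to move; the robot and the scene stay as the last step left them, time stands still between calls to the robot, and variables do not carry over. Pictures are saved under pics/ and viewed, at most 10 in all, crops included, and the job is handed in when it is done.

```bash
mkdir -p pics; python3 - <<'E'
from station import bot, imaging
import cv2
s=bot.get_state(); print(s)
for n in("scene","side"):
    cv2.imwrite(f"pics/{n}0.png",imaging.camera(n)[:,:,::-1]); print(n,imaging.camera_params(n))
print(imaging.camera_params("wrist"))
E
```

```text
{'t': 0.0, 'joint_positions': array([-1.26689043,  0.32182747, -0.07007342,  1.45167242,  0.02262094,
        1.37078059, -0.05690053]), 'joint_velocities': array([ 7.03306261e-04, -6.81747228e-05, -1.16556207e-03,  1.39698641e-03,
       -4.53376335e-04,  8.81248481e-04, -1.40050041e-03]), 'effort': array([ 4.36437786e-04, -4.93586433e+01, -3.82010238e-01, -3.14324462e+01,
        1.30749919e-02,  1.14242695e-02,  2.48873540e-06]), 'position': array([185.65713114, 622.36809794, 230.22179908]), 'tcp_rot': array([-7.68829792e-05,  1.44384742e-01,  9.89521168e-01, -9.47429653e-04]), 'contact_force': array([0.70482329, 0.04959174, 0.77074555]), 'moment': array([ 0.00547591,  0.00999685, -0.01394175]), 'gripper_force': 0.0, 'gripper_width': 1.00129302156589}
scene {'intrinsics': array([[498.41054438,   0.        , 321.08321128],
       [  0.        , 498.41054438, 237.80462464],
       [  0.        ,   0.        ,   1.        ]]), 'position': array([  24.9065974 , -367.48311738,  593.93555032]), 'attitude': array([ 0.8001329 ,  0.42671276, -0.19498607, -0.37374322])}
side {'intrinsics': array([[555.03258512,   0.        , 317.22317721],
       [  0.        , 555.03258512, 232.18954809],
       [  0.        ,   0.        ,   1.        ]]), 'position': array([588.43729959, 794.98288197, 902.92381036]), 'attitude': array([0.00397142, 0.00550399, 0.34845634, 0.93730044])}
{'intrinsics': array([[404.548444  ,   0.        , 316.45510016],
       [  0.        , 404.548444  , 237.74304733],
       [  0.        ,   0.        ,   1.        ]]), 'T_tool_cam': array([[ 7.53440991e-04,  9.46855860e-01,  3.21657290e-01,
         8.26505048e+01],
       [ 9.99999693e-01, -7.82391845e-04, -3.92605935e-05,
        -3.33443098e-01],
       [ 2.14487917e-04,  3.21657221e-01, -9.46856159e-01,
        -1.42041412e+02],
       [ 0.00000000e+00,  0.00000000e+00,  0.00000000e+00,
         1.00000000e+00]])}
```

View pics/scene0.png

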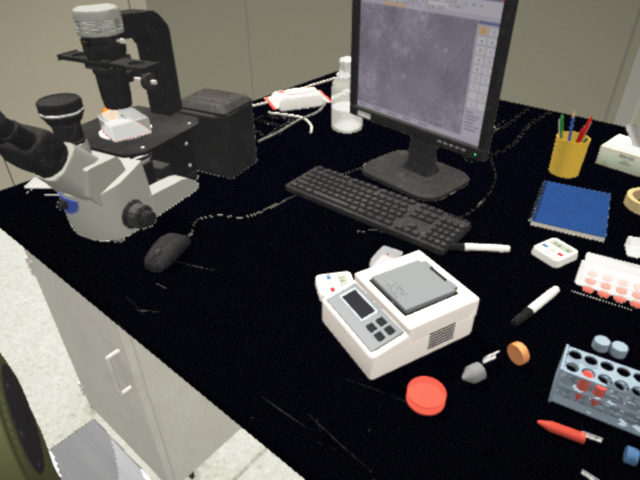

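View pics/side0.png

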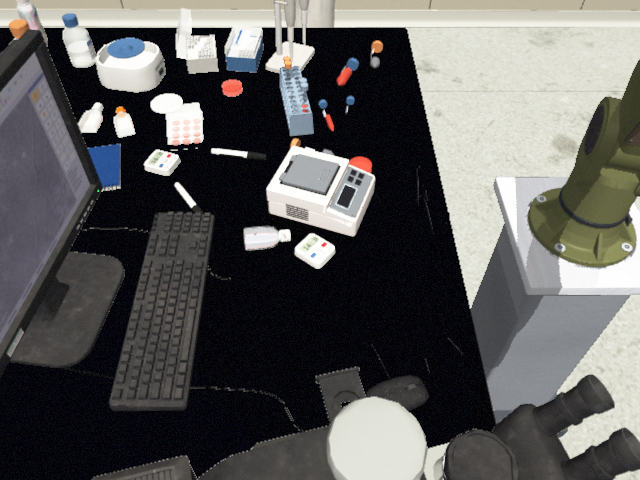

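The scene view shows the reader at about (400,310) px with the lid at (415,282). In the side view it is at (320,190), with the timer and flask on its +y side and the petri and tube on its -y side. I'll enlarge both.

```bash
python3 - <<'E'
import cv2,numpy as np
a=cv2.imread("pics/scene0.png")[240:390,310:510]; b=cv2.imread("pics/side0.png")[130:280,230:390]
cv2.imwrite("pics/c1.png",cv2.resize(a,None,fx=4,fy=4,interpolation=2)); cv2.imwrite("pics/c2.png",cv2.resize(b,None,fx=4,fy=4,interpolation=2))
E
cat > h.py <<'E'
import numpy as np
from scipy.spatial.transform import Rotation as R
from station import bot, imaging
q=lambda w:R.from_quat([w[1],w[2],w[3],w[0]])
def cam(n,s=None):
    p=imaging.camera_params(n);K=p["intrinsics"]
    if n=="wrist":
        T=p["T_tool_cam"];A=q(s["tcp_rot"]).as_matrix();return K,A@T[:3,3]+s["position"],A@T[:3,:3]
    return K,p["position"],q(p["attitude"]).as_matrix()
def onz(c,u,v,z):
    K,o,A=c;d=A@np.array([(u-K[0,2])/K[0,0],-(v-K[1,2])/K[1,1],-1]);return o+d*(z-o[2])/d[2]
def proj(c,P):
    K,o,A=c;x=A.T@(np.asarray(P,float)-o);return K[0,2]-K[0,0]*x[0]/x[2],K[1,2]+K[1,1]*x[1]/x[2]
E
```

```text
(no output)
```

View pics/c1.png

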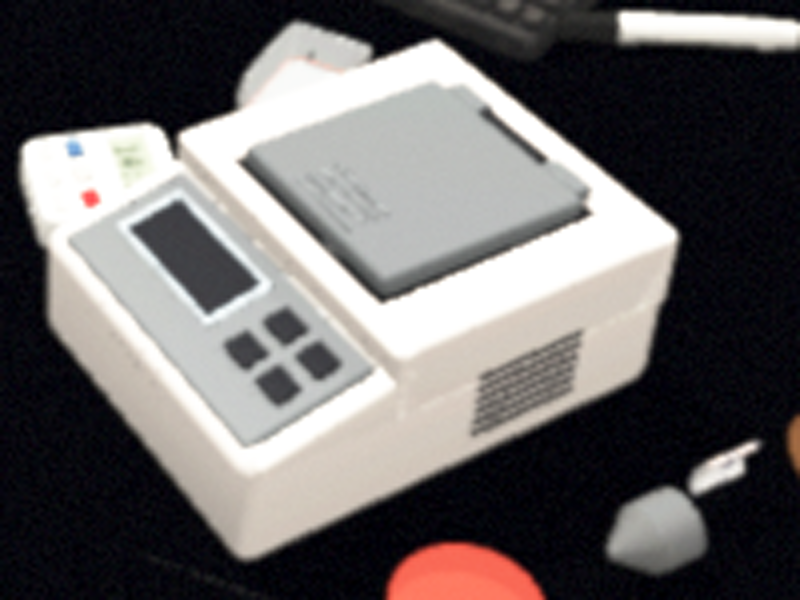

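View pics/c2.png

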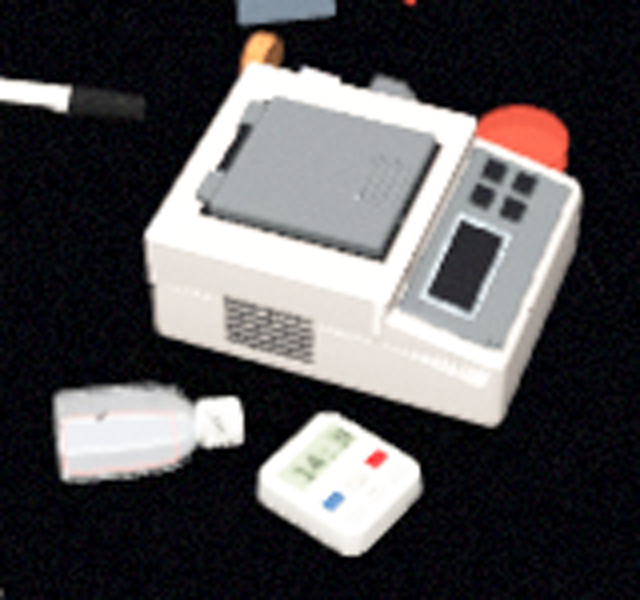

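Crop 1: ribs at (345,195), lid front corners (250,158) and (385,282). Crop 2: ribs at (382,182), lid front corners (385,250) and (438,148). The rear case corners are clear in both crops.

```bash
python3 - <<'E'
from h import *
from scipy.optimize import least_squares
f={"scene":lambda p:(310+p[0]/4-.4,240+p[1]/4-.4),"side":lambda p:(230+p[0]/4-.4,130+p[1]/4-.4)}
pts={"scene":dict(rib=(345,195),lp=(250,158),lm=(385,282),bp=(437,42),bm=(677,238)),
"side":dict(rib=(382,182),lm=(438,146),lp=(387,252),bp=(150,238),bm=(258,68))}
M=dict(rib=(-7,0,90),lp=(-22,47,90),lm=(-22,-47,90),bp=(100,75,83),bm=(100,-75,83))
W=[]
for n in pts:
    for k in pts[n]:
        w=onz(cam(n),*f[n](pts[n][k]),M[k][2]); W.append((w,M[k])); print(n,k,w.round(1))
def res(p):
    c,s=np.cos(p[2]),np.sin(p[2]);return np.ravel([[p[0]+c*m[0]-s*m[1]-w[0],p[1]+s*m[0]+c*m[1]-w[1]] for w,m in W])
r=least_squares(res,[550,0,0]);print(r.x,res(r.x).reshape(-1,2).round(1).tolist())
s=bot.get_state();A=q(s["tcp_rot"]).as_matrix();print(A.round(3))
c,sn=np.cos(r.x[2]),np.sin(r.x[2])
for n,(x,z) in dict(press=(-7,90),edge=(-22,90),hinge=(78,86)).items(): print(n,r.x[0]+c*x,r.x[1]+sn*x,z)
E
```

```text
scene rib [559.4 -65.6  90. ]
scene lp [554.5 -23.6  90. ]
scene lm [ 526.5 -104.6   90. ]
scene bp [681.  -35.1  83. ]
scene bm [ 626.7 -174.1   83. ]
side rib [555.9 -66.4  90. ]
side lm [525.1 -94.4  90. ]
side lp [554.4 -14.1  90. ]
side bp [677.7 -31.8  83. ]
side bm [ 623.4 -166.9   83. ]
[ 5.60610831e+02 -6.69946153e+01 -3.65951814e-01] [[-5.3, 1.1], [2.4, 8.4], [-3.3, 1.6], [-0.1, 2.4], [0.5, 1.3], [-1.8, 1.9], [-1.8, -8.6], [2.5, -1.2], [3.2, -1.0], [3.7, -5.9]]
[[-0.958  0.286 -0.   ]
 [ 0.286  0.958 -0.002]
 [-0.    -0.002 -1.   ]]
press 554.0743463760053 -64.48974758107717 90
edge 540.067592547259 -59.12217390380926 90
hinge 633.4459514055679 -94.90599841892862 86
```

```bash
python3 - <<'E'
from h import *
import cv2
s=bot.get_state();I=[]
for n in("scene","side"):
    for P in ((0,0,0),(0,0,300),s["position"],s["position"]+[0,0,150],(300,300,0),(370,280,0),(250,500,0)): print(n,np.round(P),np.round(proj(cam(n),P)))
s=bot.get_state()
cv2.imwrite("pics/w0.png",imaging.camera("wrist")[:,:,::-1])
E
```

```text
scene [0 0 0] [ 37. 598.]
scene [  0   0 300] [-104.  415.]
scene [186. 622. 230.] [-66. 166.]
scene [186. 622. 380.] [-110.   75.]
scene [300 300   0] [132. 316.]
scene [370 280   0] [172. 300.]
scene [250 500   0] [ 49. 283.]
side [0 0 0] [580. 226.]
side [  0   0 300] [642. 114.]
side [186. 622. 230.] [667. 504.]
side [186. 622. 380.] [746. 458.]
side [300 300   0] [469. 350.]
side [370 280   0] [429. 340.]
side [250 500   0] [524. 462.]
```

View pics/w0.png

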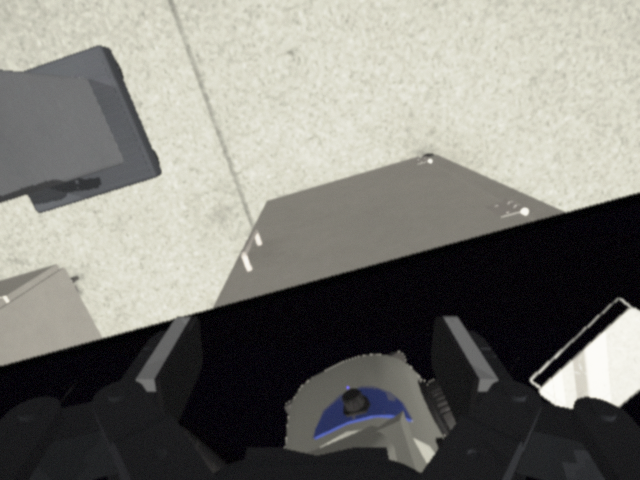

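The wrist view shows the desk edge and the microscope base below the fingers, at about (360,420). The microscope's eyepieces may lie near the path, so I'll triangulate them before moving.

```bash
python3 - <<'E'
from h import *
def tri(a,b):
    D=[]
    for n,p in(("scene",a),("side",b)):
        o=cam(n)[1];d=onz(cam(n),*p,0)-o;D.append((o,d/np.linalg.norm(d)))
    (o1,d1),(o2,d2)=D
    t=np.linalg.lstsq(np.c_[d1,-d2],o2-o1,rcond=None)[0]
    return ((o1+t[0]*d1+o2+t[1]*d2)/2).round(),np.linalg.norm(o1+t[0]*d1-o2-t[1]*d2).round()
for a,b in [((58,102),(590,393)),((58,102),(625,445)),((10,125),(590,393)),((10,125),(625,445)),((58,102),(475,460)),((98,15),(378,440))]: print(a,b,*tri(a,b))
for z in(0,100): print(onz(cam("scene"),100,238,z).round(),onz(cam("scene"),190,185,z).round())
E
```

```text
(58, 102) (590, 393) [328. 521. 329.] 90.0
(58, 102) (625, 445) [328. 569. 325.] 129.0
(10, 125) (590, 393) [278. 519. 301.] 22.0
(10, 125) (625, 445) [276. 571. 293.] 60.0
(58, 102) (475, 460) [407. 592. 287.] 8.0
(98, 15) (378, 440) [531. 616. 418.] 2.0
[393. 567.   0.] [666. 613.   0.]
[331. 409. 100.] [558. 448. 100.]
```

```bash
python3 -m pendant '[[-1,0,-0.15,-0.15,0,0,0],[-1,0,-0.3,-0.25,0,0,0],[-1,0,-0.45,-0.35,0,0,0],[-1,0,-0.6,-0.4,0,0,0],[-1,0,-0.75,-0.4,0,0,0],[-1,0,-0.85,-0.4,0,0,0],[-1,0,-0.85,-0.4,0,0,0]]'
```

```text
t: 0.73
position: [136.4, 457.1, 312.3]
tcp_rot: [0.0, 0.144, 0.99, 0.0]
contact_force: [0.9, -0.2, -0.7]
gripper_width: 0.006
gripper_force: 0.0
```

```bash
python3 -m pendant '[[-1,-0.2,-0.1,0,0,0,0],[-1,-0.4,-0.2,0,0,0,0],[-1,-0.6,-0.3,0,0,0,0],[-1,-0.8,-0.38,0,0,0,0],[-1,-0.86,-0.42,0,0,0,0],[-1,-0.86,-0.42,0,0,0,0]]'
```

```text
t: 1.23
position: [283.0, 326.0, 311.4]
tcp_rot: [0.001, 0.149, 0.989, -0.0]
contact_force: [-0.2, -0.4, 1.0]
gripper_width: -0.001
gripper_force: 0.0
```

```bash
python3 -m pendant '[[-1,-0.2,-0.1,0,0,0,0],[-1,-0.4,-0.2,0,0,0,0],[-1,-0.6,-0.3,0,0,0,0],[-1,-0.8,-0.38,0,0,0,0],[-1,-0.86,-0.42,0,0,0,0],[-1,-0.86,-0.42,0,0,0,0],[-1,-0.86,-0.42,0,0,0,0]]'
```

```text
t: 1.82
position: [419.6, 200.2, 311.0]
tcp_rot: [-0.0, 0.146, 0.989, -0.0]
contact_force: [0.5, 0.7, -0.3]
gripper_width: 0.002
gripper_force: 0.0
```

```bash
python3 -m pendant '[[-1,-0.15,-0.18,0.05,0,0,0.036],[-1,-0.3,-0.35,0.1,0,0,0.036],[-1,-0.45,-0.52,0.15,0,0,0.036],[-1,-0.6,-0.7,0.2,0,0,0.036],[-1,-0.75,-0.86,0.25,0,0,0.036],[-1,-0.84,-1,0.3,0,0,0.036],[-1,-0.84,-1,0.3,0,0,0.036],[-1,-0.84,-1,0.3,0,0,0.036]]'
python3 - <<'E'
from h import *
import cv2
s=bot.get_state();im=imaging.camera("wrist")[:,:,::-1];cv2.imwrite("pics/w1.png",im)
np.save("s1.npy",np.r_[s["position"],s["tcp_rot"]])
print(s["position"],q(s["tcp_rot"]).as_matrix().round(3))
a=-.366
for n,(x,y,z) in dict(press=(-7,0,90),lp=(-22,47,90),lm=(-22,-47,90)).items():
    P=[560.6+np.cos(a)*x-np.sin(a)*y,-67+np.sin(a)*x+np.cos(a)*y,z];print(n,np.round(P),np.round(proj(cam("wrist",s),P)))
E
```

```text
t: 2.48
position: [522.7, -42.4, 250.0]
tcp_rot: [-0.001, 0.184, 0.983, -0.001]
contact_force: [-0.3, 0.4, 0.4]
gripper_width: 0.001
gripper_force: 0.0
[522.7006318  -42.44299959 250.03032517] [[-0.932  0.362 -0.002]
 [ 0.362  0.932 -0.002]
 [ 0.001 -0.003 -1.   ]]
press [554. -64.  90.] [306. 258.]
lp [557. -15.  90.] [365. 240.]
lm [ 523. -103.   90.] [246. 241.]
```

View pics/w1.png

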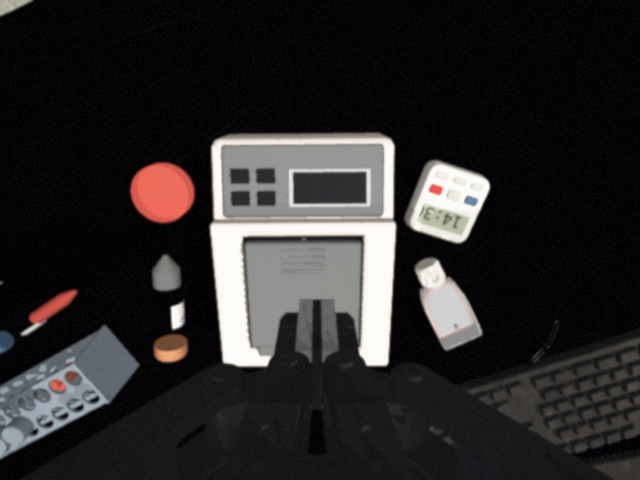

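The wrist view shows the ribs at (303,261) and the lid front edge at row 238, columns 246–363. Both match the fitted pose to about 2 mm. I'll move to above the ribs.

```bash
python3 -m pendant '[[-1,-0.1,-0.03,0.15,0,0,0],[-1,-0.197,-0.05,0.3,0,0,0],[-1,-0.197,-0.05,0.45,0,0,0],[-1,-0.197,-0.05,0.6,0,0,0],[-1,-0.197,-0.05,0.72,0,0,0],[-1,-0.197,-0.05,0.75,0,0,0],[-1,-0.197,-0.05,0.75,0,0,0]]'
```

```text
t: 3.12
position: [554.6, -59.3, 99.5]
tcp_rot: [-0.002, 0.18, 0.984, 0.0]
contact_force: [-0.8, -0.0, 0.2]
gripper_width: 0.002
gripper_force: 0.0
```

```bash
python3 -m pendant '[[-1,0,0,0.01,0,0,0],[-1,0,0,0.02,0,0,0],[-1,0,0,0.03,0,0,0],[-1,0,0,0.04,0,0,0],[-1,0,0,0.05,0,0,0],[-1,0,0,0.05,0,0,0]]'
```

```text
t: 3.62
position: [555.9, -62.3, 91.4]
tcp_rot: [0.0, 0.182, 0.983, 0.0]
contact_force: [-0.0, 0.3, -0.0]
gripper_width: 0.002
gripper_force: 0.0
```

```bash
python3 -m pendant '[[-1,0,0,0.005,0,0,0],[-1,0,0,0.01,0,0,0],[-1,0,0,0.015,0,0,0],[-1,0,0,0.02,0,0,0],[-1,0,0,0.02,0,0,0]]'
```

```text
t: 4.03
position: [555.9, -62.3, 87.3]
tcp_rot: [-0.0, 0.182, 0.983, 0.0]
contact_force: [-1.1, 0.8, 3.0]
gripper_width: -0.003
gripper_force: 1.7
```

```bash
python3 -m pendant '[[-1,0,0,0.005,0,0,0],[-1,0,0,0.01,0,0,0],[-1,0,0,0.013,0,0,0],[-1,0,0,0.015,0,0,0],[-1,0,0,0.015,0,0,0]]'
```

```text
t: 4.45
position: [556.0, -62.3, 84.3]
tcp_rot: [0.0, 0.182, 0.983, 0.0]
contact_force: [-1.7, 0.3, 4.0]
gripper_width: -0.0
gripper_force: 2.1
```

```bash
python3 -m pendant '[[-1,0,0,0.003,0,0,0],[-1,0,0,0.006,0,0,0],[-1,0,0,0.006,0,0,0]]'
```

```text
t: 4.7
position: [556.0, -62.3, 84.1]
tcp_rot: [-0.0, 0.182, 0.983, 0.0]
contact_force: [-4.5, 1.9, 11.0]
gripper_width: 0.0
gripper_force: 5.5
```

The lid is on its solid stop (11 N). I'll take the finger away up and forward.

```bash
python3 -m pendant '[[-1,0,0,-0.03,0,0,0],[-1,0.02,0,-0.09,0,0,0],[-1,0.08,0,-0.17,0,0,0],[-1,0.17,0,-0.27,0,0,0],[-1,0.27,0,-0.37,0,0,0],[-1,0.35,0,-0.45,0,0,0],[-1,0.38,0,-0.5,0,0,0],[-1,0.38,0,-0.5,0,0,0],[-1,0.38,0,-0.5,0,0,0],[-1,0.38,0,-0.5,0,0,0],[-1,0.38,0,-0.5,0,0,0],[-1,0.38,0,-0.5,0,0,0]]'
python3 - <<'E'
from h import *
import cv2
s=bot.get_state();a=imaging.camera("scene")[220:400,290:530,::-1];b=imaging.camera("side")[110:290,200:440,::-1]
cv2.imwrite("pics/r1.png",cv2.resize(np.vstack([a,b]),None,fx=1.66,fy=1.66))
E
```

```text
t: 5.7
position: [484.8, -35.7, 182.2]
tcp_rot: [-0.001, 0.182, 0.983, -0.001]
contact_force: [0.3, -0.4, 0.2]
gripper_width: -0.005
gripper_force: 0.0
```

View pics/r1.png

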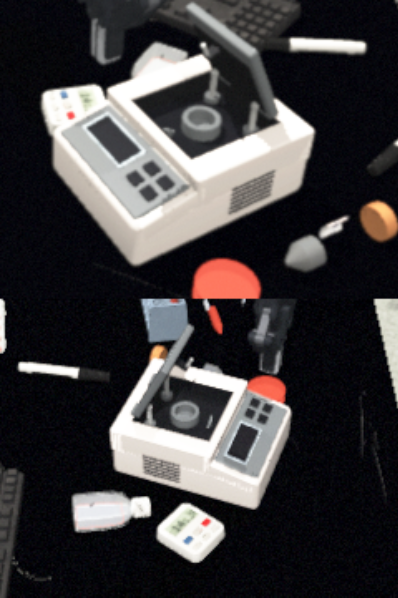

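The lid stands raised by itself at about 1.15 rad: its edge is near (215,10) in the top panel and (190,330) in the bottom one. The bystanders haven't moved. Next, the finger goes to in front of the lid, pausing there to see that it stays up, then pushes back.

```bash
python3 -m pendant '[[-1,-0.1,0,0.07,0,0,0],[-1,-0.2,0,0.135,0,0,0],[-1,-0.3,0,0.135,0,0,0],[-1,-0.38,0,0.135,0,0,0],[-1,-0.42,0,0.135,0,0,0],[-1,-0.44,0,0.135,0,0,0],[-1,-0.44,0,0.135,0,0,0],[-1,-0.44,0,0.135,0,0,0]]'
```

```text
t: 6.47
position: [566.6, -66.6, 155.9]
tcp_rot: [-0.0, 0.182, 0.983, 0.0]
contact_force: [0.0, -0.4, -0.0]
gripper_width: -0.005
gripper_force: 0.0
```

```bash
python3 -m pendant '[[-1,-0.03,0,0,0,0,0],[-1,-0.06,0,0,0,0,0],[-1,-0.09,0,0,0,0,0],[-1,-0.12,0,0,0,0,0],[-1,-0.15,0,0,0,0,0],[-1,-0.18,0,0,0,0,0]]'
```

```text
t: 6.97
position: [601.6, -79.8, 156.1]
tcp_rot: [0.0, 0.182, 0.983, -0.0]
contact_force: [-1.6, 0.3, 0.4]
gripper_width: -0.004
gripper_force: 0.5
```

```bash
python3 -m pendant '[[-1,-0.03,0,0,0,0,0],[-1,-0.05,0,0,0,0,0],[-1,-0.07,0,0,0,0,0],[-1,-0.09,0,0,0,0,0],[-1,-0.11,0,0,0,0,0],[-1,-0.13,0,0,0,0,0],[-1,-0.15,0,0,0,0,0],[-1,-0.17,0,0,0,0,0],[-1,-0.19,0,0,0,0,0],[-1,-0.2,0,0,0,0,0],[-1,-0.2,0,0,0,0,0]]'
```

```text
t: 7.88
position: [635.1, -92.7, 155.7]
tcp_rot: [-0.004, 0.182, 0.983, 0.001]
contact_force: [-11.0, 4.1, 6.6]
gripper_width: 0.001
gripper_force: 6.0
```

At 11 N the lid is on its stop. I'll retreat and look.

```bash
python3 -m pendant '[[-1,0.05,0,0,0,0,0],[-1,0.15,0,0,0,0,0],[-1,0.3,0,0,0,0,0],[-1,0.45,0,-0.03,0,0,0],[-1,0.6,0,-0.1,0,0,0],[-1,0.75,0,-0.2,0,0,0],[-1,0.85,0,-0.3,0,0,0],[-1,0.85,0,-0.35,0,0,0],[-1,0.85,0,-0.35,0,0,0],[-1,0.85,0,-0.35,0,0,0],[-1,0.85,0,-0.35,0,0,0],[-1,0.85,0,-0.35,0,0,0]]'
python3 - <<'E'
from h import *
import cv2
a=imaging.camera("scene")[220:400,290:530,::-1];b=imaging.camera("side")[110:290,200:440,::-1]
cv2.imwrite("pics/r2.png",cv2.resize(np.vstack([a,b]),None,fx=1.66,fy=1.66))
E
```

```text
t: 8.88
position: [479.4, -33.8, 224.9]
tcp_rot: [-0.001, 0.182, 0.983, -0.001]
contact_force: [-0.3, 0.1, -0.2]
gripper_width: 0.002
gripper_force: 0.0
```

View pics/r2.png

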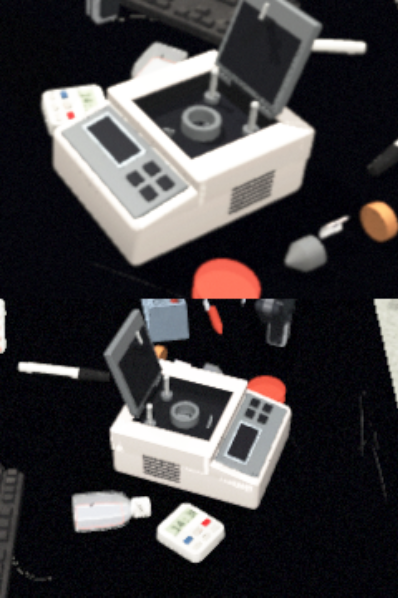

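The lid leans back past upright on its stop: its underside faces the robot at (265,50) in the top panel and (135,360) in the bottom one. The reader and bystanders are where they were.

```bash
python3 -c "
from station import bot; print(bot.close_job())"
```

```text
the job is handed in; nothing more can be done
None
```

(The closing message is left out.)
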